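# Slide a check source along the rail into the jig's corner pocket

## Task

With the fingertips, push the orange check source straight across the grey jig plate until it lies against the long rail, then keep it against the rail and slide it along into the corner pocket, fully home against both the rail and the end stop in front of the probe. Only slide it flat on the plate, never lift it; leave the blue source where it lies and do not disturb the tweezers, the tin or the sample pot. Finish with the hand clear of everything.

Things in the scene. Friction and masses are not known exactly. Their poses are not given: they have to be found in the camera images.
- jig: Source-checking jig, fixed to the desk: a grey plate 170 mm (its x) by 320 mm (its y), 8 mm thick, origin under its centre, z up. Its +x points away from the robot to the rail at its far edge, its +y to the left along the rail; the jig may be turned up to 0.3 rad. Rail, end stop and gate stub stand 4 mm above the plate and form the corner pocket at the right end of the rail
- pocket_home (a point): Point on the plate's top (8 mm above the desk, a green dot) where the centre of the source's underside lies when fully home, touching rail and stop: x = 57.3, y = -71.6 mm in the jig's frame. Its axes are the jig's: a source lying anywhere against the rail has x = 0 in this frame, and y is its distance from home
- rail_mid (a point): Middle of the rail's inner (near) face, at its top edge (12 mm above the desk), at x = 70, y = 30 mm of the jig. The aluminium rail is 4 mm high, 10 mm wide and 240 mm long, along the jig's y from y = -90 to +150 mm
- stop_face (a point): Top edge of the aluminium end stop's inner face, in line with pocket_home: y = -84.3 mm of the jig. The stop is 4 mm high, 6 mm thick and runs from x = 18 to 80 mm. Beyond it a fixed steel probe, 38 mm in diameter, its top 48 mm above the desk, lies in a cradle from y = -120 mm outwards
- gate_tip (a point): Free end of the gate stub, top edge of the face that looks at the rail (x = 41.6, y = -75 mm of the jig). The stub, 4 mm high and 6 mm thick, runs 9 mm out of the stop towards +y. The pocket between it and the rail is 28.4 mm wide and is entered only along the rail
- source_orange: Loose orange disc (sealed check source), 25.4 mm in diameter, 6 mm thick, 14 g, lying flat on the jig plate 65 to 95 mm short of the rail and 85 to 190 mm (along the rail) from the pocket; origin at the centre of its underside. It slides easily and stays where it is left
- source_blue: Loose blue disc of the same size, lying flat on the jig plate 50 mm or more from the orange one; may lie on either side of it. Origin at the centre of its underside. Must stay where it is
- tweezers: Loose steel tweezers on the desk before the jig, 131 mm long (along their y), 10 mm wide and high; origin under their middle. Bystander
- tin: Loose round tin, 66 mm in diameter, 24 mm high, on the desk left of the jig; origin at the centre of its underside. Bystander
- pot: Loose sample pot with white lid, 50 mm in diameter, 54 mm high, on the desk behind the rail; origin at the centre of its underside. Bystander

How it is judged (in metres and radians):
On the way:
1. the orange source lies against the rail (gap under 3 mm), still more than 60 mm along the rail from home (x of source_orange in the frame of pocket_home above -0.003 m and y of source_orange in the frame of pocket_home above 0.06 m), for 0.1 s.
At the end, for the whole second after the job is handed in: The orange source lies flat and still on the plate in the corner pocket, within 3 mm of touching both the rail and the end stop; the blue source is within 8 mm and tweezers, tin and pot within 15 mm of where they were (x of source_orange in the frame of pocket_home between -0.003 and 0.003 m and y of source_orange in the frame of pocket_home between -0.003 and 0.003 m and z of source_orange in the frame of pocket_home between -0.003 and 0.002 m and angle between source_orange's own z axis and vertical below 0.1 rad and linear speed of source_orange below 0.01 m/s and distance of source_blue from where it was at the start of the episode below 0.008 m and distance of each of tweezers, tin, pot from where it was at the start of the episode below 0.015 m).
It fails at once if the orange source is lifted 5 mm off the plate (z of source_orange in the frame of pocket_home above 0.005 m).
It fails at once if the orange source falls off the plate (z of source_orange in the frame of pocket_home below -0.005 m).
It fails at once if the orange source strays more than 8 mm from the rail within the last 60 mm before home (y of source_orange in the frame of pocket_home below 0.06 m and x of source_orange in the frame of pocket_home below -0.008 m).
It fails at once if the blue source is moved more than 8 mm (distance of source_blue from where it was at the start of the episode above 0.008 m).
It fails at once if the tweezers, the tin or the pot is moved more than 15 mm (distance of any of tweezers, tin, pot from where it was at the start of the episode above 0.015 m).
It also fails if it takes over 53 s, if anything falls off the work surface, if the arm or the gripper's body presses on something with over 40 N, if the wrist force passes 120 N, or if a joint passes its speed limit or range.

## Robot

A 6-joint arm with a two-finger parallel gripper is mounted at the origin on a cart in front of the work surface, level with it; the furniture and walls round the work are solid. World frame = base frame: x ahead of the robot, y to its left, z up, the work surface at z = 0. Lengths are in mm, angles in degrees, forces in N, time in s.
With the tool pointing down it reaches from about 300 to 850 mm from the base axis. Payload 4.2 kg.
Tool frame: the origin (TCP) lies at the very end of the fingers, on their centre line; the grasp point (between the pads) lies grasp_offset behind it (grasp_offset is the distance from the TCP to the grasp point, in mm); x points along the fingers, y is the direction in which the jaws open and shut, and the axes are right-handed (so a half turn about x gives the same grasp; the last joint's range is limited). The gripper opens to 91 mm and grips with 3 to 60 N. Pads are 32 mm wide; open, the fingers measure 118 mm over their backs; the gripper's body (76 mm by 178 mm) begins 60 mm behind the grasp point.
Start: joints at [70.245, 18.312, 89.639, -0, 72.044, -1.146], TCP at [183.496, 544.952, 213.976] pointing down, gripper open.
Joint ranges: [-177.97, 177.97], [-48.28, 115.42], [12.27, 149.76], [-77.06, 257.06], [2.81, 150.46], [-146.56, 146.56]. Speed limits (degrees/s): [147.25, 147.25, 180, 180, 180, 180].

## Interface

Orientations are given as [roll, pitch, yaw] about the fixed x, y, z axes, in that order (R = Rz(yaw) Ry(pitch) Rx(roll)).
In Python, from rig import * gives the robot as it stands.
- The arm moves only by the tool carry_out, never from a script. Its argument "steps" is a list that holds one entry, the list of rows, each a list of 7 numbers: the turn, a rotation vector about the tool's x, y, z in rad, then the shift along the tool's x, y, z in mm, then the closure, from -1 (fully open) to 1 (shut), so that 0 is half open. In form: [[[wx, wy, wz, x, y, z, gripper], ...]]. A call has 1 to 10 rows; each row is the pose to reach, as a shift and turn from the pose commanded when the call began, along the tool's axes at that moment; what a row does not reach only later rows make up. A row lasts 1/8 s, in which the tool goes at most 62.5 mm and 10.7 degrees, less where a joint would pass 70% of its speed; a pose out of reach is approached as far as the arm can. A call with a gripper value outside its range is refused whole. The fingers move at their own pace and stop on an object; "grip_force" is the grip in N (left out, the last holds). Time passes only in rows, so rows that repeat a pose let the fingers close. It gives the time, the measured TCP pose, the force and the opening at its end, in the units of the state.
- sense(): the state, without advancing time (a new reading comes with each control period).
- read_camera(name): name is "side" or "top"; returns a dict with "img" (480x640x3 uint8, red, green, blue), "fx", "fy", "cx", "cy" (pixels), "extrinsics" (4x4, takes a point from camera to world coordinates). Camera axes: x right, y down, z forward; pixel columns grow to the right and rows downward; lengths in mm; the calibration is good to about 2 mm. A picture is of the moment at which its call begins. There is no depth.
- job_done(): hands the job in, once; it reports no verdict.
The state is a dict: "clock": time; "q": joint angles; "qd": joint speeds; "joint_efforts": joint torques, N m; "tool_pos": TCP position; "ee_rot": TCP orientation; "force": force on the tool from outside, world axes, zero at the start; "moment": the same for the moment, N m; "width": finger opening in mm.
Only numpy, scipy, OpenCV 4.12 (cv2) and the standard library are available. Lean on these libraries where they do the work, as an engineer would, in place of code of your own. Each camera call takes 0.05 s, during which the arm holds its last target. There are 200 camera calls.

## Working session

There is one attempt and no reset: what is moved stays moved. The work goes in short steps, Python scripts to look and compute and a tool call to move; the robot and the scene stay as the last step left them, time stands still between calls to the robot, and variables do not carry over. Pictures are saved under pics/ and viewed, on a budget of 10 in all, crops included, one or two more only if the job needs it, and the job is handed in when it is done.

Besides the shell and the picture viewer there is one more tool, called by a JSON object that holds its "fn" and its "kwargs", one argument or row to a line. carry_out: Moves the arm, as the interface text tells. Its arguments: {"type":"object","properties":{"steps":{"type":"array","items":{"type":"array","items":{"type":"array","items":{"type":"number"}}}},"grip_force":{"type":"number"}},"required":["steps"]}

```bash
mkdir -p pics; ls; python3 - <<'E'
from rig import *
import cv2
s=sense(); print({k:s[k] for k in('clock','tool_pos','ee_rot','force','width')})
for n in('top','side'):
    c=read_camera(n); cv2.imwrite(f'pics/{n}0.png',c['img'][:,:,::-1]); print(n,c['fx'],c['cx'],c['cy'],c['extrinsics'])
E
```

```text
pics
{'clock': 0.0, 'tool_pos': array([183.32326374, 544.44966746, 213.12862991]), 'ee_rot': array([ -89.99555239,   89.89779523, -108.60347598]), 'force': array([ 0.10012192, -0.06926159,  0.21224437]), 'width': 91.19265567678522}
top 539.2782388601074 329.9777902476348 237.25632562737312 [[ 1.59180026e-02 -9.98025265e-01  6.07633658e-02  5.29650163e+02]
 [-9.99513540e-01 -1.75129390e-02 -2.58066084e-02  1.42642750e+02]
 [ 2.68197923e-02 -6.03230172e-02 -9.97818537e-01  9.14618045e+02]
 [ 0.00000000e+00  0.00000000e+00  0.00000000e+00  1.00000000e+00]]
side 553.6348377197853 303.38937886233373 237.01688629706447 [[-9.84237422e-01 -7.02361813e-02  1.62307044e-01  4.09971372e+02]
 [-1.76758623e-01  3.60829447e-01 -9.15728398e-01  9.51615336e+02]
 [ 5.75210506e-03 -9.29983327e-01 -3.67556695e-01  3.96785658e+02]
 [ 0.00000000e+00  0.00000000e+00  0.00000000e+00  1.00000000e+00]]
```

View pics/top0.png

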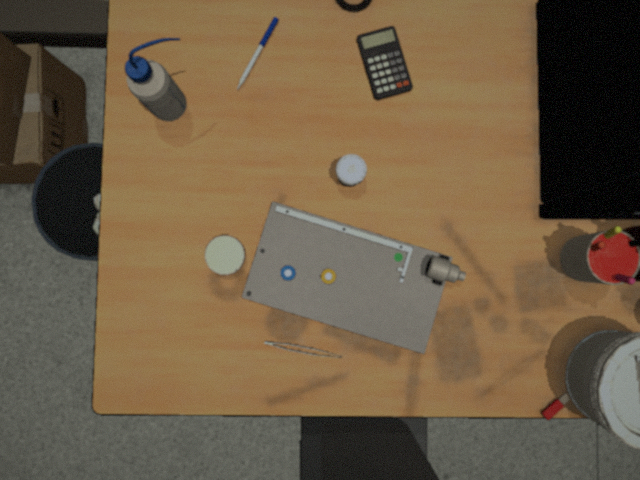

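View pics/side0.png

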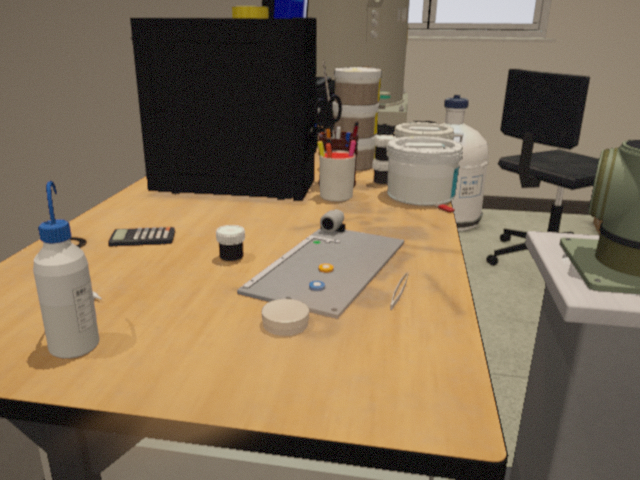

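Top view: orange disc at about (328,276), blue at (288,272), green dot at (398,257), rail from (275,208) to (410,247), and stop and gate near (403,265). The side view shows the same layout with nothing on the plate but the discs. Next I'll measure these and fit the jig pose.

```bash
cat > h.py <<'E'
from rig import *
import cv2, numpy as np
from scipy.optimize import least_squares
def ray(c,uv,z):
    E=c['extrinsics']; d=E[:3,:3]@np.array([(uv[0]-c['cx'])/c['fx'],(uv[1]-c['cy'])/c['fy'],1])
    return (E[:3,3]+d*(z-E[2,3])/d[2])[:2]
def blob(img,kind,box):
    x0,y0,x1,y1=box; h=cv2.cvtColor(img[y0:y1,x0:x1],cv2.COLOR_RGB2HSV)
    lo,hi={'o':((8,110,90),(30,255,255)),'b':((95,90,60),(125,255,255)),'g':((45,120,40),(80,255,255))}[kind]
    m=cv2.inRange(h,lo,hi); n,_,st,_=cv2.connectedComponentsWithStats(m)
    if n<2: return None
    i=1+st[1:,4].argmax(); _,l=cv2.connectedComponents(m)
    p=np.argwhere(l==i)[:,::-1].astype(np.float32)
    hull=cv2.convexHull(p); mm=cv2.moments(hull)
    return (mm['m10']/mm['m00']+x0,mm['m01']/mm['m00']+y0) ,int(st[i,4])
E
python3 - <<'E'
from h import *
c=read_camera('top');s=read_camera('side')
bt=(255,230,420,310)
for n,cam,box in(('top',c,(260,240,412,310)),('side',s,(300,225,350,300))):
    for k,z in(('o',14),('b',14),('g',8)):
        b=blob(cam['img'],k,box)
        print(n,k,b,ray(cam,b[0],z).round(1) if b else None)
for k,z,p in(('c00',8,(275,203)),('c10',8,(244,297)),('nr',8,(423,352)),('tin',24,(225,256)),('pot',54,(351,170)),('gate',12,(402,280)),('tw1',5,(265,343)),('tw2',5,(340,357))):
    print(k,ray(c,p,z).round(1))
cv2.imwrite('pics/z1.png',cv2.resize(c['img'][190:360,235:475,::-1],None,fx=3.3,fy=3.3,interpolation=cv2.INTER_CUBIC))
E
```

```text
top o ((327.9318658280922, 275.9507337526205), 118) [519.8 121.7]
top b ((287.533105022831, 272.50456621004565), 110) [524.5 189. ]
top g ((397.9477124183006, 256.87581699346407), 32) [553.7   4. ]
side o ((307.33891992551213, 230.4338919925512), 192) [577.6 -37.7]
side b ((312.2631578947368, 284.93859649122805), 21) [530.  193.4]
side g ((316.6666666666667, 241.66666666666666), 5) [553.1   1.6]
c00 [641.1 212.9]
c10 [482.6 260.9]
nr [395.5 -39.3]
tin [550.  291.6]
pot [691.3  88.2]
gate [515.   -2.5]
tw1 [406.8 224.5]
tw2 [385.2  99.2]
```

View pics/z1.png

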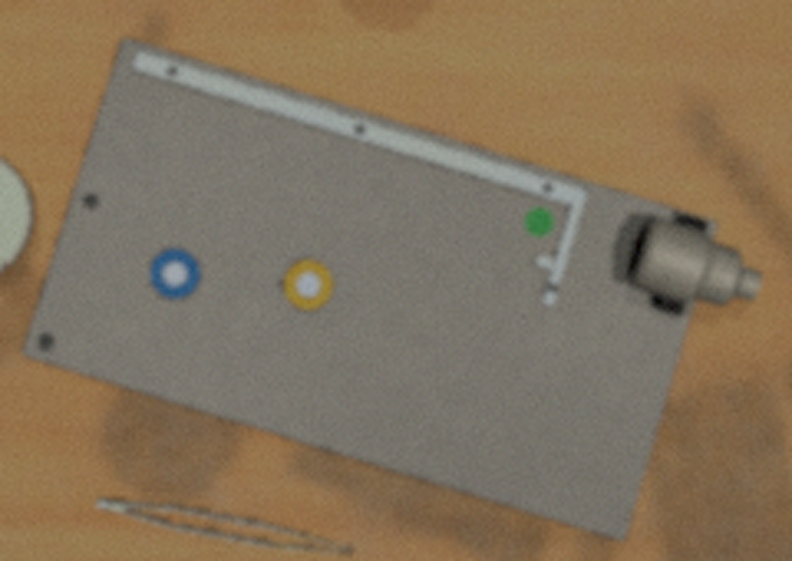

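The crop shows the plate corners at (124,40), (25,352), (625,538) and (715,222). The rail, stop, short gate stub at (543,261) and green dot at (538,222) are all clear. I'll fit the jig pose from these.

```bash
python3 - <<'E'
from h import *
c=read_camera('top')
P=[((124,40),8,(85,160)),((25,352),8,(-85,160)),((625,538),8,(-85,-160)),((715,222),8,(85,-160)),((133,60),12,(75,150)),((584,190),12,(80,-87.3)),((538,222),8,(57.3,-71.6)),((548,297),12,(20,-87.3))]
W=np.array([ray(c,(235+p[0]/3.3,190+p[1]/3.3),z) for p,z,_ in P]);J=np.array([j for *_,j in P],float)
W[6]=ray(c,(397.95,256.88),8)
R=lambda a:np.array([[np.cos(a),-np.sin(a)],[np.sin(a),np.cos(a)]])
f=lambda v:(J@R(v[2]).T+v[:2]-W).ravel()
r=least_squares(f,[515,80,.28],loss='soft_l1'); print(r.x,f(r.x).reshape(-1,2).round(1))
v=r.x; home=R(v[2])@[57.3,-71.6]+v[:2]; print('home',home)
for n,p in(('o',(519.8,121.7)),('b',(524.5,189)),('tin',(550,291.6)),('pot',(691,88)),('tw1',(406.8,224.5)),('tw2',(385,99))): print(n,(R(v[2]).T@(np.array(p)-home)).round(1))
E
```

```text
[ 5.18451681e+02  8.81342547e+01 -2.82455788e-01] [[ 2.2  1.1]
 [-1.7  2.2]
 [-1.6 -0.1]
 [ 0.9 -2. ]
 [ 0.4 -0.6]
 [ 1.3  0.9]
 [-0.2 -0.6]
 [-1.6 -0.3]]
home [553.52511287   3.40111836]
o [-65.4 104.2]
b [-79.6 170.2]
tin [-83.7 275.8]
pot [108.4 119.6]
tw1 [-202.5  171.4]
tw2 [-188.5   44.8]
```

{"fn": "carry_out", "kwargs": {
  "steps": [
    [[0.153,0,0,10,-29.6,41.3,1],[0.306,0,0,20,-59.2,82.6,1],[0.459,0,0,30,-88.8,123.9,1],[0.612,0,0,40,-118.4,165.2,1],[0.765,0,0,50,-148,206.5,1],[0.918,0,0,60,-177.6,247.8,1],[1.071,0,0,70,-207.2,289.1,1],[1.224,0,0,80,-236.8,330.4,1],[1.377,0,0,90,-266.4,371.7,1],[1.529,0,0,100,-296,413,1]]
  ],
  "grip_force": 10
}}

```text
clock: 1.5
tool_pos: [481.4, 131.2, 113.7]
ee_rot: [143.0, 90.0, 36.5]
force: [0.0, 0.5, 0.6]
width: 0.5
```

{"fn": "carry_out", "kwargs": {
  "steps": [
    [[0,0,0,40,0,0,1],[0,0,0,80,0,0,1],[0,0,0,95,0,0,1],[0,0,0,103,0,0,1],[0,0,0,103,0,0,1],[0,0,0,103,0,0,1]]
  ]
}}

```text
clock: 2.25
tool_pos: [481.3, 133.1, 12.0]
ee_rot: [122.6, 89.9, 16.4]
force: [-0.5, 0.5, 0.1]
width: 0.4
```

```bash
cat >> h.py <<'E'
HOME=np.array([553.5,3.4]);A=-.28246
M=np.array([[np.cos(A),-np.sin(A)],[np.sin(A),np.cos(A)]])
def toH(p): return M.T@(np.asarray(p)[:2]-HOME)
def look(n):
    s=sense(); print(s['clock'],'tcpH',toH(s['tool_pos']).round(1),'z',s['tool_pos'][2].round(1),'F in H',(M.T@s['force'][:2]).round(1),s['force'][2].round(1))
    c=read_camera('top');d=read_camera('side')
    a=cv2.resize(c['img'][200:320,260:460],(640,384),interpolation=2);b=cv2.resize(d['img'][215:325,240:420],(640,391),interpolation=2)
    im=np.vstack([a,b])[:,:,::-1]; cv2.imwrite(f'pics/{n}.png',cv2.resize(im,(490,600),interpolation=cv2.INTER_AREA))
    o=blob(c['img'],'o',(270,215,420,320))
    if o: print('top orange',o,toH(ray(c,o[0],14)).round(1))
    b=blob(c['img'],'b',(270,255,310,295)); print('blue',b and toH(ray(c,b[0],14)).round(1))
    o=blob(d['img'],'o',(290,232,345,285))
    if o: print('side orange',o,toH(ray(d,o[0],14)).round(1))
E
python3 -c "from h import *;look('l1')"
```

```text
2.25 tcpH [-105.4  104.4] z 12.0 F in H [-0.7  0.3] 0.1
top orange ((385.9473800088067, 225.17921620431528), 1561) [44.7 36.1]
blue [-79.4 170.1]
side orange ((297.1537726838586, 237.42120343839542), 191) [35.5  9.1]
```

View pics/l1.png

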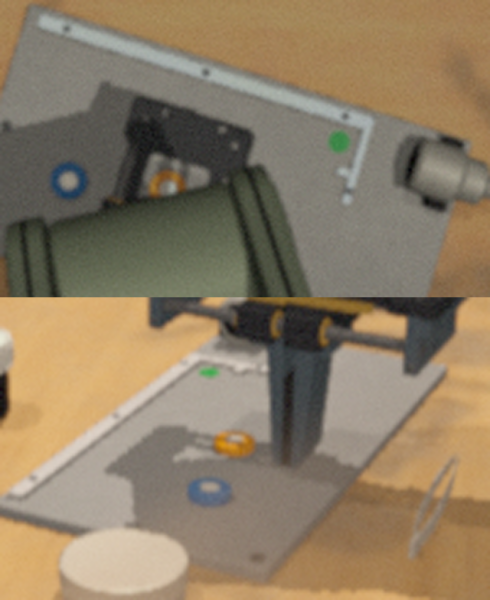

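The closed fingers stand on the plate just behind the orange disc, and blue and the tweezers are clear. Next is the push toward the rail.

{"fn": "carry_out", "kwargs": {
  "steps": [
    [[0,0,0,0.5,8,0,1],[0,0,0,0.5,13,0,1],[0,0,0,0.5,18,0,1],[0,0,0,0.5,24,0,1],[0,0,0,0.5,31,0,1],[0,0,0,0.5,38,0,1],[0,0,0,0.5,45,0,1],[0,0,0,0.5,52,0,1],[0,0,0,0.5,59,0,1],[0,0,0,0.5,64,0,1]]
  ]
}}

```text
clock: 3.6
tool_pos: [542.4, 114.6, 10.4]
ee_rot: [146.0, 90.0, 39.8]
force: [-0.8, 0.9, 0.2]
width: 0.7
```

{"fn": "carry_out", "kwargs": {
  "steps": [
    [[0,0,0,0,3,0,1],[0,0,0,0,5,0,1],[0,0,0,0,7,0,1],[0,0,0,0,8,0,1],[0,0,0,0,8,0,1]]
  ]
}}

```text
clock: 4.22
tool_pos: [549.6, 112.6, 10.5]
ee_rot: [178.8, 90.0, 72.6]
force: [-0.1, 0.2, -0.1]
width: 0.1
```

```bash
python3 -c "from h import *;look('l2')"
```

```text
4.225 tcpH [-34.2 103.7] z 10.5 F in H [-0.2  0.2] -0.1
top orange ((410.258614807233, 227.870351415899), 516) [52.5 -4.4]
blue [-80.6 173.1]
side orange ((293.61881977671453, 238.87719298245614), 120) [38.  18.7]
```

View pics/l2.png

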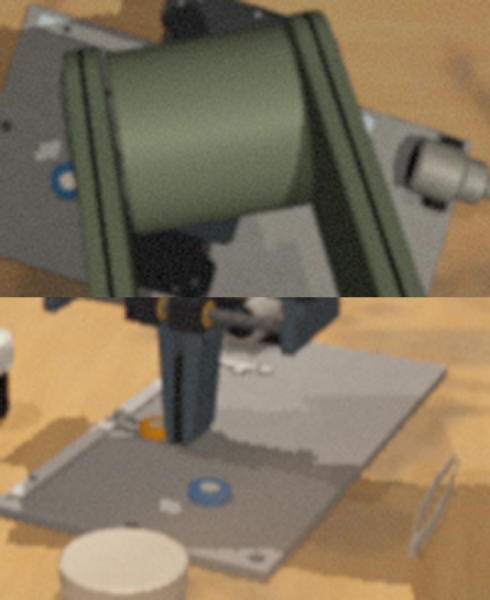

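The disc is ahead of the fingers, just short of the rail, and blue hasn't moved. I'll creep on until the rail pushes back.

{"fn": "carry_out", "kwargs": {
  "steps": [
    [[0,0,0,0,2,0,1],[0,0,0,0,4,0,1],[0,0,0,0,5,0,1],[0,0,0,0,6,0,1],[0,0,0,0,6,0,1]]
  ]
}}

```text
clock: 4.95
tool_pos: [555.4, 110.9, 10.4]
ee_rot: [175.9, 90.0, 69.6]
force: [-0.3, -0.3, -0.6]
width: 0.8
```

{"fn": "carry_out", "kwargs": {
  "steps": [
    [[0,0,0,0,0.5,0,1],[0,0,0,0,1,0,1],[0,0,0,0,1,0,1]]
  ]
}}

```text
clock: 5.32
tool_pos: [556.4, 110.6, 10.5]
ee_rot: [149.8, 90.0, 43.5]
force: [-0.6, 0.0, 0.6]
width: 0.6
```

{"fn": "carry_out", "kwargs": {
  "steps": [
    [[0,0,0,0,0.5,0,1],[0,0,0,0,1,0,1],[0,0,0,0,1,0,1]]
  ]
}}

```text
clock: 5.7
tool_pos: [557.3, 110.3, 10.5]
ee_rot: [147.0, 90.0, 40.8]
force: [0.4, -0.3, -0.4]
width: 0.4
```

{"fn": "carry_out", "kwargs": {
  "steps": [
    [[0,0,0,0,0.5,0,1],[0,0,0,0,1,0,1],[0,0,0,0,1,0,1]]
  ]
}}

```text
clock: 6.08
tool_pos: [558.3, 110.0, 10.4]
ee_rot: [157.1, 90.0, 50.9]
force: [0.6, -0.3, -0.1]
width: 0.3
```

{"fn": "carry_out", "kwargs": {
  "steps": [
    [[0,0,0,0,0.5,0,1],[0,0,0,0,1,0,1],[0,0,0,0,1,0,1]]
  ]
}}

```text
clock: 6.45
tool_pos: [559.2, 109.8, 10.4]
ee_rot: [159.2, 90.0, 53.0]
force: [-0.2, 0.8, 0.9]
width: 0.4
```

```bash
python3 - <<'E'
from h import *
look('l3')
d=read_camera('side'); cv2.imwrite('pics/l3z.png',cv2.resize(d['img'][235:285,260:330,::-1],None,fx=8,fy=8,interpolation=2))
E
```

```text
6.45 tcpH [-24.1 103.7] z 10.4 F in H [-0.4  0.7] 0.9
top orange ((413.3023504273504, 227.35149572649573), 336) [54.9 -9.1]
blue [-79.5 170.2]
side orange ((291.320987654321, 240.119341563786), 54) [39.  26.1]
```

View pics/l3z.png

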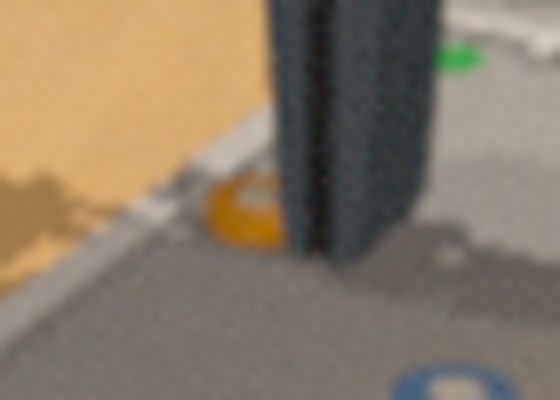

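The disc's left edge is about at crop (207,210), nearly touching the rail. There's no contact force yet, so I'll creep further.

{"fn": "carry_out", "kwargs": {
  "steps": [
    [[0,0,0,0,0.5,0,1],[0,0,0,0,1,0,1],[0,0,0,0,1,0,1]]
  ]
}}

```text
clock: 6.98
tool_pos: [560.2, 109.5, 10.4]
ee_rot: [166.4, 90.0, 60.2]
force: [-0.7, -0.0, -0.4]
width: -0.1
```

{"fn": "carry_out", "kwargs": {
  "steps": [
    [[0,0,0,0,0.5,0,1],[0,0,0,0,1,0,1],[0,0,0,0,1,0,1]]
  ]
}}

```text
clock: 7.35
tool_pos: [561.2, 109.2, 10.5]
ee_rot: [155.6, 90.0, 49.4]
force: [0.6, 0.1, -0.5]
width: 0.7
```

{"fn": "carry_out", "kwargs": {
  "steps": [
    [[0,0,0,0,0.5,0,1],[0,0,0,0,1,0,1],[0,0,0,0,1,0,1]]
  ]
}}

```text
clock: 7.72
tool_pos: [562.2, 108.9, 10.4]
ee_rot: [147.1, 90.0, 40.9]
force: [0.3, -0.0, -0.6]
width: 0.6
```

{"fn": "carry_out", "kwargs": {
  "steps": [
    [[0,0,0,0,0.5,0,1],[0,0,0,0,1,0,1],[0,0,0,0,1,0,1]]
  ]
}}

```text
clock: 8.1
tool_pos: [563.0, 108.6, 10.4]
ee_rot: [-116.5, 90.0, 137.3]
force: [-0.4, 0.1, -0.3]
width: 0.3
```

```bash
python3 - <<'E'
from h import *
s=sense();print(toH(s['tool_pos']),M.T@s['force'][:2])
d=read_camera('side'); cv2.imwrite('pics/l4z.png',cv2.resize(d['img'][225:285,240:350,::-1],None,fx=7,fy=7,interpolation=2))
E
```

```text
[-20.20329393 103.71423949] [-0.4059572  -0.00101018]
```

View pics/l4z.png

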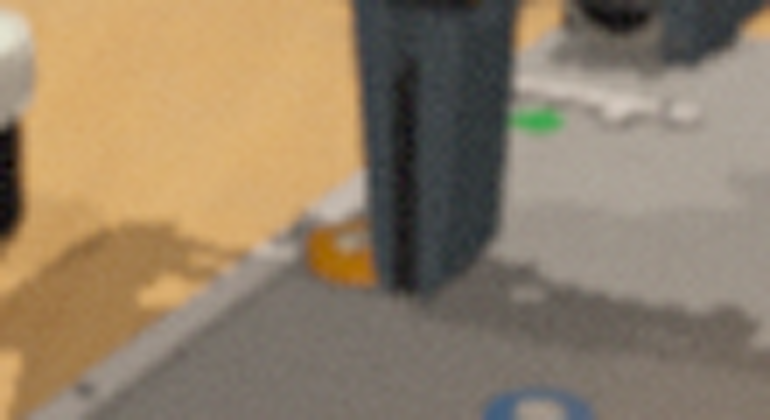

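The disc is now practically on the rail. The fingertips taper to only about 11 mm across, which explains the longer travel, so I'll continue to contact.

{"fn": "carry_out", "kwargs": {
  "steps": [
    [[0,0,0,0,0.5,0,1],[0,0,0,0,1,0,1],[0,0,0,0,1,0,1]]
  ]
}}

```text
clock: 8.52
tool_pos: [563.4, 108.4, 10.3]
ee_rot: [-77.2, 89.9, 176.6]
force: [-2.1, -0.2, -0.1]
width: 0.5
```

{"fn": "carry_out", "kwargs": {
  "steps": [
    [[0,0,0,0,0.5,0,1],[0,0,0,0,1,0,1],[0,0,0,0,1,0,1]]
  ]
}}

```text
clock: 8.9
tool_pos: [563.8, 108.1, 10.2]
ee_rot: [-75.4, 89.9, 178.4]
force: [-5.4, 2.4, 1.3]
width: 0.4
```

Contact with the rail is firm: 2 N, then 6 N. Next I'll retreat, lift, move to the far side of the disc and turn 10° so the face also presses toward the rail.

{"fn": "carry_out", "kwargs": {
  "steps": [
    [[0,0,0,0,-4,0,1],[0,0,0,0,-15,0,1],[0,0,0,-25,-18,0,1],[0,0,0,-50,-18,-10,1],[-0.09,0,0,-50,0,-25,1],[-0.17,0,0,-50,12,-38,1],[-0.17,0,0,-50,12,-40,1],[-0.17,0,0,-50,12,-40,1]]
  ]
}}

```text
clock: 9.9
tool_pos: [586.9, 143.0, 60.3]
ee_rot: [-57.5, 90.0, -154.0]
force: [0.3, -0.8, -0.3]
width: 0.4
```

```bash
python3 -c "
from h import *
look('l5')
d=read_camera('side'); cv2.imwrite('pics/l5z.png',cv2.resize(d['img'][225:285,240:350,::-1],None,fx=7,fy=7,interpolation=2))"
```

```text
9.9 tcpH [ -6.8 143.4] z 60.3 F in H [ 0.5 -0.7] -0.3
top orange ((405.3293199554069, 227.6865105908584), 778) [50.3  3.6]
blue [-71.7 175.1]
side orange ((297.7016520894072, 237.57920310981535), 187) [34.2  9.3]
```

View pics/l5z.png

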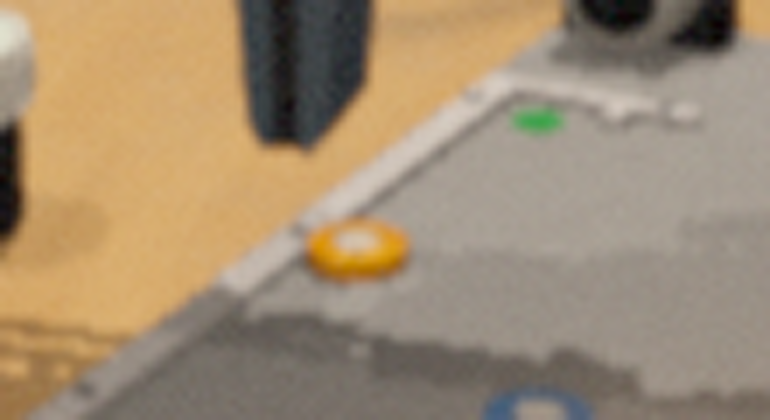

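The orange disc lies free against the rail (top centre at crop (358,240)), and the fingers are raised beyond it. I'll get its position by ray.

```bash
python3 -c "
from h import *
d=read_camera('side')
for p,z in(((358,240),14),((358,249),11),((538,120),8)): print(toH(ray(d,(240+p[0]/7,225+p[1]/7),z)))
r=d['img'][245:268,280:302]; b=blob(d['img'],'o',(278,250,302,268)); print(b,toH(ray(d,b[0],12)))"
```

```text
[ -1.31512333 104.07524271]
[ -0.68571218 102.8838152 ]
[-1.21522157  0.09008916]
((290.4230769230769, 260.2197802197802), 90) [5.10840754e-02 1.04125502e+02]
```

{"fn": "carry_out", "kwargs": {
  "steps": [
    [[0,0,0,30,0,0,1],[0,0,0,44,0,0,1],[0,0,0,50,0,0,1],[0,0,0,50,0,0,1]]
  ]
}}

```text
clock: 10.6
tool_pos: [587.7, 143.1, 10.4]
ee_rot: [-91.8, 90.0, 171.7]
force: [-0.2, -0.3, 0.5]
width: 0.3
```

{"fn": "carry_out", "kwargs": {
  "steps": [
    [[0,0,0,0,-0.4,7.9,1],[0,0,0,0,-1.4,13.8,1],[0,0,0,0,-2.4,19.7,1],[0,0,0,0,-3.4,25.6,1],[0,0,0,0,-4.4,31.5,1],[0,0,0,0,-5.4,37.5,1],[0,0,0,0,-6.1,41.4,1],[0,0,0,0,-6.4,43.4,1],[0,0,0,0,-6.4,43.4,1]]
  ]
}}

```text
clock: 11.72
tool_pos: [576.4, 100.6, 10.4]
ee_rot: [-172.1, 90.0, 91.5]
force: [-0.6, -0.3, 0.3]
width: 0.3
```

```bash
python3 -c "
from h import *
look('l6')
d=read_camera('side'); cv2.imwrite('pics/l6z.png',cv2.resize(d['img'][225:285,240:350,::-1],None,fx=7,fy=7,interpolation=2))"
```

```text
11.725 tcpH [-5.1 99.8] z 10.4 F in H [-0.5 -0.4] 0.3
top orange ((273.719298245614, 313.68859649122805), 73) [-151.2  171.7]
blue [-79.4 170.1]
side orange ((304.41975308641975, 253.69753086419752), 34) [-10.8  72.1]
```

View pics/l6z.png

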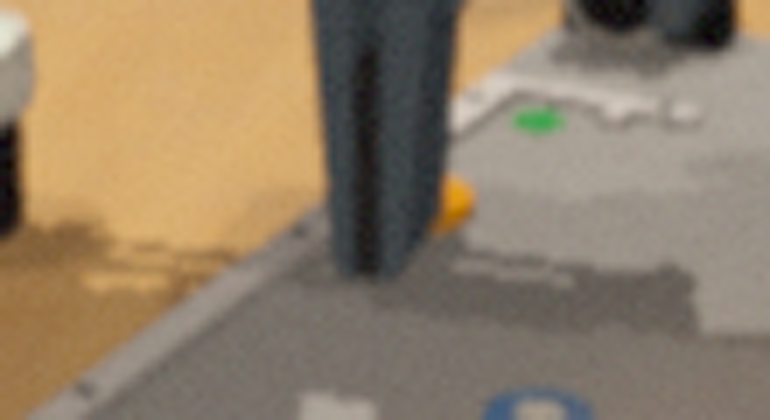

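The disc is partly hidden beyond the finger, its right edge at crop (473,205). I'll check that edge against the edge expected for a disc on the rail.

```bash
python3 -c "
from h import *
d=read_camera('side');E=np.linalg.inv(d['extrinsics'])
def silh(x,y):
    t=np.linspace(0,6.283,180);o=[]
    for z in(8,14):
        w=(M@np.array([x+12.7*np.cos(t),y+12.7*np.sin(t)])).T+HOME
        q=np.c_[w,np.full(180,z)]@E[:3,:3].T+E[:3,3]; o.append(np.c_[q[:,0]/q[:,2]*d['fx']+d['cx'],q[:,1]/q[:,2]*d['fy']+d['cy']])
    o=np.vstack(o); i=o[:,0].argmax(); return ((o[i]-[240,225])*7).round(),((o.max(0)-[240,225])*7).round()
print('check 0,104 (seen right edge 410, bottom 281)',silh(0,104))
for x in(0,-2,-5,-8):
  for y in(69,72): print(x,y,silh(x,y))
"
```

```text
check 0,104 (seen right edge 410, bottom 281) (array([405., 239.]), array([405., 283.]))
0 69 (array([468., 189.]), array([468., 231.]))
0 72 (array([463., 194.]), array([463., 235.]))
-2 69 (array([476., 191.]), array([476., 232.]))
-2 72 (array([470., 195.]), array([470., 237.]))
-5 69 (array([486., 193.]), array([486., 235.]))
-5 72 (array([481., 197.]), array([481., 239.]))
-8 69 (array([497., 195.]), array([497., 237.]))
-8 72 (array([492., 199.]), array([492., 241.]))
```

With the +5 px bias from the known position, 473 fits x≈0 and y≈70, so the disc is on the rail. Next I'll slide further.

{"fn": "carry_out", "kwargs": {
  "steps": [
    [[0,0,0,0,-1.0,5.9,1],[0,0,0,0,-2.0,11.8,1],[0,0,0,0,-3.0,17.7,1],[0,0,0,0,-4.0,23.7,1],[0,0,0,0,-5.1,29.6,1],[0,0,0,0,-6.1,35.5,1],[0,0,0,0,-7.1,41.4,1],[0,0,0,0,-8.1,47.3,1],[0,0,0,0,-8.8,51.3,1],[0,0,0,0,-9.3,54.2,1]]
  ]
}}

```text
clock: 13.18
tool_pos: [561.0, 47.7, 10.5]
ee_rot: [-176.3, 90.0, 87.3]
force: [-0.1, 0.5, 0.2]
width: 0.4
```

```bash
python3 -c "
from h import *
look('l7')
d=read_camera('side'); cv2.imwrite('pics/l7z.png',cv2.resize(d['img'][215:275,260:370,::-1],None,fx=7,fy=7,interpolation=2))"
```

```text
13.175 tcpH [-5.2 44.6] z 10.5 F in H [-0.2  0.4] 0.2
top orange ((338.49159663865544, 217.7843137254902), 140) [ 33. 116.]
blue [-79.4 170.2]
side orange ((294.53156565656565, 238.77651515151516), 152) [36.7 17.4]
```

View pics/l7z.png

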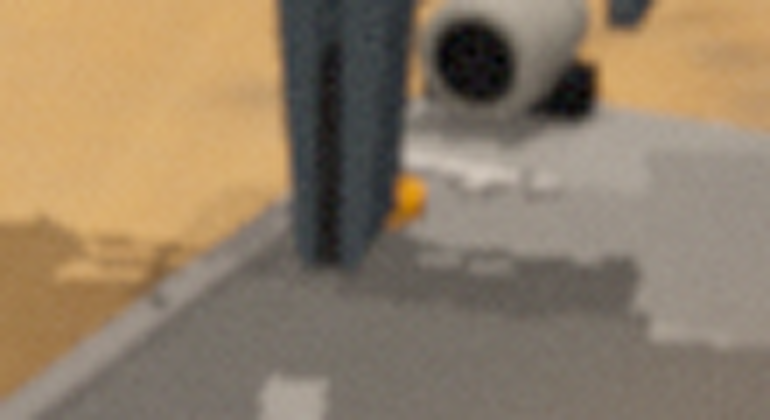

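The disc is still on the rail (right edge at crop (425,195)) and inside the gate line near (475,185). I'll advance, then creep to contact.

{"fn": "carry_out", "kwargs": {
  "steps": [
    [[0,0,0,0,-0.7,3.9,1],[0,0,0,0,-1.2,6.9,1],[0,0,0,0,-1.7,9.9,1],[0,0,0,0,-2.0,11.8,1],[0,0,0,0,-2.0,11.8,1]]
  ]
}}

```text
clock: 13.95
tool_pos: [557.7, 36.3, 10.4]
ee_rot: [-141.4, 90.0, 122.1]
force: [1.3, 0.6, 0.5]
width: 0.2
```

{"fn": "carry_out", "kwargs": {
  "steps": [
    [[0,0,0,0,-0.15,1,1],[0,0,0,0,-0.3,2,1],[0,0,0,0,-0.3,2,1]]
  ]
}}

```text
clock: 14.32
tool_pos: [557.2, 34.5, 10.4]
ee_rot: [-158.2, 90.0, 105.3]
force: [-0.1, 0.2, 0.0]
width: 0.5
```

{"fn": "carry_out", "kwargs": {
  "steps": [
    [[0,0,0,0,-0.1,0.5,1],[0,0,0,0,-0.2,1,1],[0,0,0,0,-0.2,1,1]]
  ]
}}

```text
clock: 14.7
tool_pos: [556.9, 33.5, 10.5]
ee_rot: [164.9, 90.0, 68.4]
force: [0.1, -0.5, -0.2]
width: 0.9
```

{"fn": "carry_out", "kwargs": {
  "steps": [
    [[0,0,0,0,-0.1,0.5,1],[0,0,0,0,-0.2,1,1],[0,0,0,0,-0.2,1,1]]
  ]
}}

```text
clock: 15.08
tool_pos: [556.9, 33.0, 10.6]
ee_rot: [147.2, 89.9, 50.7]
force: [1.0, 3.3, -0.6]
width: 0.4
```

{"fn": "carry_out", "kwargs": {
  "steps": [
    [[0,0,0,0,-0.1,0.5,1],[0,0,0,0,-0.2,1,1],[0,0,0,0,-0.2,1,1]]
  ]
}}

```text
clock: 15.45
tool_pos: [556.9, 32.6, 10.7]
ee_rot: [148.6, 89.9, 52.1]
force: [1.5, 6.3, 0.9]
width: 0.5
```

{"fn": "carry_out", "kwargs": {
  "steps": [
    [[0,0,0,0,0,-4,1],[0,0,0,0,0,-15,1],[0,0,0,-20,0,-20,1],[0,0,0,-60,0,-30,1],[0,0,0,-100,-20,-70,1],[0,0,0,-140,-60,-110,1],[0,0,0,-170,-110,-140,1],[0,0,0,-180,-160,-160,1],[0,0,0,-180,-200,-180,1],[0,0,0,-180,-200,-180,1]]
  ]
}}

```text
clock: 16.7
tool_pos: [375.3, 233.8, 190.7]
ee_rot: [-32.7, 90.0, -129.0]
force: [0.1, -0.0, 0.2]
width: 0.3
```

```bash
python3 -c "
from h import *
look('l8')
c=read_camera('top');d=read_camera('side')
b=blob(d['img'],'o',(300,232,335,256)); print(b,b and toH(ray(d,b[0],12)))
b=blob(c['img'],'o',(385,245,415,272)); print(b,b and toH(ray(c,b[0],14)))
cv2.imwrite('pics/l8z.png',np.vstack([cv2.resize(c['img'][230:290,360:460,::-1],(700,420),interpolation=2)[:290],cv2.resize(d['img'][225:265,290:380,::-1],(700,310),interpolation=2)]))"
```

```text
16.7 tcpH [-235.4  171.6] z 190.7 F in H [0.1 0. ] 0.2
top orange ((386.040079496522, 225.17787346803578), 1562) [44.7 35.9]
blue [-79.6 170.2]
side orange ((297.37616387337056, 237.3929236499069), 198) [35.2  8.8]
((317.07092198581563, 240.56737588652481), 67) [-2.38903033  1.79914068]
((398.020964360587, 257.15408805031444), 118) [-0.77092464  1.21185002]
```

View pics/l8z.png

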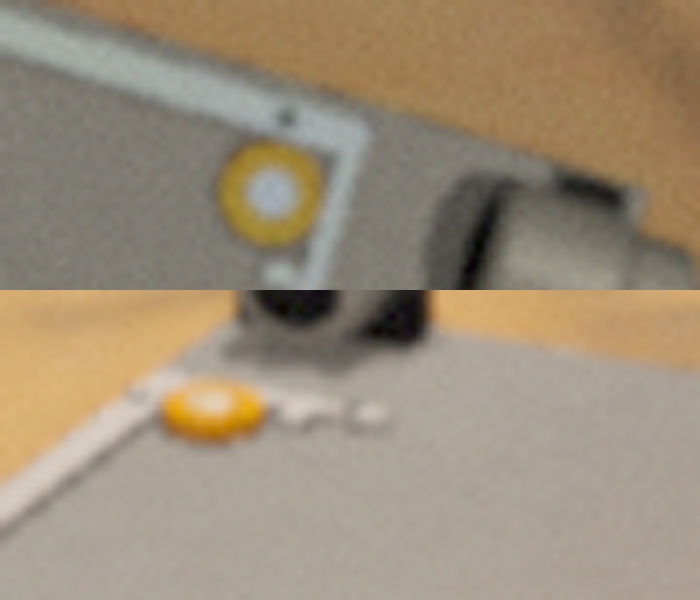

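Both views show the orange disc seated against rail and stop, at top crop (270,193), with the gate stub below it. I'll do a quick bystander check against the first side picture, then hand in.

```bash
python3 -c "
from h import *
a=cv2.imread('pics/side0.png');d=read_camera('side')['img'][:,:,::-1].copy()
for n,(x0,y0,x1,y1) in dict(tin=(255,293,317,335),pot=(212,222,250,265),tweezers=(386,268,412,310)).items():
    m=cv2.matchTemplate(d[y0-8:y1+8,x0-8:x1+8],a[y0:y1,x0:x1],cv2.TM_CCOEFF_NORMED);_,v,_,l=cv2.minMaxLoc(m);print(n,round(v,2),'shift px',l[0]-8,l[1]-8)
job_done()"
```

```text
tin 0.99 shift px 0 0
pot 1.0 shift px 0 0
tweezers 0.98 shift px 0 0
the job is handed in; nothing more can be done
```

I pushed the orange source straight to the rail with the closed fingertips, about 104 mm short of home. I then slid it along the rail into the corner pocket, with the fingers turned 10° so they also pressed it toward the rail. The job is handed in, at about 17 s of the 53 s allowed.

**Contact:** the wrist force rose to about 6 N at the rail and again at the end stop, so the source reached both.

**Position:** the final pictures show it seated in the corner. The two cameras disagree slightly:

| Camera | Off home toward the robot | Off home along the rail |
|---|---|---|
| Top | 0.8 mm | 1.2 mm |
| Side | 2.4 mm | 1.8 mm |

Both are inside the 3 mm limit, but the calibration is only good to about 2 mm. The side camera is also biased: it read the green dot itself 1.2 mm short.

**Bystanders:** the blue source moved 0.2 mm or less, and the tin, pot and tweezers showed no shift in the side view. The hand finished clear, about 190 mm up, and no check failed.

I viewed 11 pictures, one over the budget.

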